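# Clamp the glued spice-rack foot to the green mark and keep the trigger held

## Task

On the kitchen counter, first turn the red knob of the clamp's pressure gauge counter-clockwise until its red peak pointer is fully back at the zero stop. Then pump the clamp's black trigger to bring the jaw up to the freshly glued wooden block and squeeze it against the sprung pad until the black needle stands in the green arc, never letting the needle enter the red; use only the trigger, do not push the jaw by hand. The pressure falls if the trigger is let go, so finish with the trigger still held squeezed and the needle still in the green, and leave everything else on the counter where it is.

Things in the scene. Friction and masses are not known exactly. Their poses are not given: they have to be found in the camera images.
- clamp: Bench clamp on a light wooden board 190 (x) x 480 (y) x 18, fixed. Origin: centre line, underside of board; z up. Along y: black fixed hand grip (24 wide, y 113..131, top z 180), trigger (y 70), orange housing (y 62..147, top z 90), orange moving jaw, block, steel pad (face at y -75 at rest), fixed jaw post (y -107..-129, top z 88), gauge drum (d 100, y -182). The jaw advances towards -y.
- trigger (a joint): Trigger, rad: 0 released (upright), 0.40 fully squeezed. Hinge along clamp x at y 70, z 90; its top moves to the clamp's +y, towards the hand grip. Return spring 2-4 N, push up to 20 N at the grip. Squeezing drives the jaw 45 mm/rad after up to 6 mm lost in the 6 mm ratchet teeth (about 12 mm a full stroke); going back it slips and leaves the jaw. Pump: squeeze, let fully back, squeeze again.
- lever_grip (a point): Grip point in the middle of the trigger lever, 70 mm above its hinge, moves with it. Black bar 16 wide in the clamp's x, 14 thick in y; orange tip 18 x 16, its end 90 mm above the hinge. Best pushed on its front (-y) face with closed fingers; pinched across its x it slowly slips. Free around it except the fixed hand grip behind it (+y): gap 36 mm released, 8 mm squeezed.
- lever: The trigger lever itself (turns with the trigger). Origin on its hinge, z along the lever upward.
- rod (a joint): Advance of the jaw, m, growing towards the clamp's -y. The jaw's face is at clamp y = 0.045 - value; free travel left until the 60 mm block is pinched against the pad is 0.060 - value. Starts 0.012 to 0.038. A 5 N friction brake holds it when the trigger is released; more pressure than that pushes it back, to 5 N or less (needle under 0.4).
- jaw: Moving jaw: orange plate with black rubber face, 46 wide, 50 high, 14 thick. Origin: centre of its rubber face (clamp z 45). Must not be pushed by hand.
- block: Wooden block to be clamped, 44 (x) x 60 (y) x 44 high: a mid-brown and a darker layer with a pale glue seam, dark round recess on top. Lies loose on the board between jaw and pad, 3 to 8 mm from the pad; the jaw slides it to the pad. Origin: centre of its underside.
- needle (a joint): Black live needle on the white dial, rad clockwise from zero seen from above. Shows compression of the sprung pad: 100 rad per m, 15 N per rad. Pale arc 0 to 0.65, green 0.65 to 1.20, yellow 1.20 to 1.35, red 1.35 to 2.0. With the block pinched and the lost motion taken up, each 0.01 rad of trigger adds about 0.045 rad.
- peak (a joint): Red peak pointer and red knob, one piece: rad clockwise from zero seen from above. 0 is the zero stop, so reset by turning counter-clockwise. Starts 0.8 to 1.4. Light friction (0.012 N m), stays where left; the rising needle pushes it along.
- knob_grip (a point): Centre of the knob's grip bar, on the knob's axis, 108 above the counter. Bar 34 long, 13 thick, from 91 to 117 above the counter. This frame's x axis runs along the bar and the pointer, z up: grip across its y from above.
- dial (a point): Centre of the white dial face (d 96), 80 above the counter, axes as the clamp's. The zero mark lies 4.09 rad counter-clockwise from the clamp's +x, seen from above; readings grow clockwise.
- glue: white glue bottle with a yellow label and orange cap, 34 wide, 100 tall, standing on the clamp's board; leave alone. Origin: centre of its underside.
- spare: spare dark wooden slat 30x60x16 lying on the clamp's board; leave alone. Origin: centre of its underside.
- soap: green washing-up liquid bottle with red cap, 64 wide, 200 tall; leave alone. Origin: centre of its underside.
- jar_a: amber spice jar with steel lid, 52 wide, 80 tall; leave alone. Origin: centre of its underside.
- jar_b: clear spice jar with black lid, 52 wide, 80 tall; leave alone. Origin: centre of its underside.
- mug: blue mug, 80 wide, 90 tall; leave alone. Origin: centre of its underside.
- bowl: white bowl, 110 wide, 50 tall; leave alone. Origin: centre of its underside.
Not all that is in view belongs to the job. What is shaped like the block but blue or pink is not meant.

How it is judged:
On the way, in this order (a step that is already met when the one before it is completed fails the run):
1. the red peak pointer is turned back to its zero stop (within 0.08 rad) before the block is under pressure (value of joint peak below 0.08 rad and value of joint needle below 0.05 rad), for 0.2 s.
2. the jaw, driven by the trigger, presses the block against the pad (value of joint needle above 0.15 rad and contact force between jaw and block above 1 N), for 0.05 s.
At the end, for the whole second after the job is handed in: Fingers still hold the trigger squeezed (over 1 N on the lever, trigger above 0.03 rad), needle in the green (0.64 to 1.22 rad), peak pointer at 0.58 to 1.38, jaw pressing the block with over 6 N, block flat on the board (tilt under 0.12 rad), within 15 mm of the clamp's centre line (value of joint needle between 0.64 and 1.22 rad and value of joint peak between 0.58 and 1.38 rad and contact force between jaw and block above 6 N and contact force between the fingers and lever above 1 N and value of joint trigger above 0.03 rad and angle between block's own z axis and vertical below 0.12 rad and x of block in the frame of clamp between -0.015 and 0.015 m); the arm keeps its last pose, push and grip.
It fails at once if the needle enters the red (block crushed) (value of joint needle above 1.38 rad).
It fails at once if the robot pushes on the jaw itself (contact force between any of the fingers, the arm and jaw above 1 N).
It fails at once if something else on the counter is moved by more than 30 mm (distance of any of glue, spare, soap, jar_a, jar_b, mug, bowl from where it was at the start of the episode above 0.03 m).
It also fails if it takes over 54 s, if anything falls off the work surface, if the arm or the gripper's body presses on something with over 40 N, if the wrist force passes 120 N, or if a joint passes its speed limit or range.

## Robot

A 6-joint arm with a two-finger parallel gripper is mounted at the origin on the work surface. World frame = base frame: x ahead of the robot, y to its left, z up, the work surface at z = 0. Lengths are in m, angles in rad, forces in N, time in s.
With the tool pointing down it reaches from about 0.225 to 0.875 m from the base axis. Payload 3.4 kg.
Tool frame: the origin (TCP) lies midway between the tips of the shut fingers; the grasp point (between the pads) lies 19 mm behind it; z points along the fingers, y is the line along which they close (so a half turn about z gives the same grasp; the last joint's range is limited). The gripper opens to 85 mm and grips with 20 to 120 N. Pads are 22 mm wide; open, the fingers measure 114 mm over their backs; the gripper's body (76 mm by 85 mm) begins 54 mm behind the grasp point. The pads swing forward as they close: fully open they stand 13 mm farther back than shut.
Start: joints at [-1.255, 0.276, 1.505, -0, 1.361, -0.121], TCP at [0.243, -0.521, 0.231] pointing down, gripper open.
Joint ranges: [-2.89, 2.89], [-0.75, 2.08], [0.22, 2.7], [-1.18, 4.32], [0.11, 2.71], [-2.7, 2.7]. Speed limits (rad/s): [2.57, 2.57, 3.14, 3.14, 3.14, 3.14].

## Interface

Orientations are given as [roll, pitch, yaw] about the fixed x, y, z axes, in that order (R = Rz(yaw) Ry(pitch) Rx(roll)).
In Python, from plant import r, viewer, ticket gives the robot as it stands.
- The arm moves only by the tool servo_tool, never from a script. Its argument "motion" is a list of rows, each an object of numbers: "x", "y", "z": the shift along the tool's x, y, z in units of 30 mm (1.0 is 30 mm); "wx", "wy", "wz": the turn, a rotation vector about the tool's x, y, z in units of 5 degrees (1.0 is 5 degrees). A call has 1 to 20 rows; each row shifts and turns the commanded pose from where the row before left it, along the tool's axes as they then stand; what a row does not reach is not made up. A row lasts 1/10 s, in which the tool goes at most 50 mm and 8.59 degrees, less where a joint would pass 70% of its speed; a pose out of reach is approached as far as the arm can. A call is refused whole if a number of a shift passes 1 or a number of a turn 1, either way. A call with a gripper value outside its range is refused whole. "fingers" is the opening, from 0 (shut) to 1 (fully open), set as the call begins (left out, the last holds). The fingers move at their own pace and stop on an object; "force" is the grip in N (left out, the last holds). Time passes only in rows, so rows that do not move let the fingers close. It gives the time, the measured TCP pose, the force, the opening and the grip force at its end, in the units of the state.
- r.observe(): the state, without advancing time (a new reading comes with each control period).
- viewer.grab_frame(name): name is "scene" or "top"; returns a dict with "image" (400x640x3 uint8, blue, green, red), "range_z" (400x640 float32, m along the optical axis (not along the pixel's ray), 0 where there is no reading), "camera_matrix" (3x3 intrinsics, pixels), "view" (4x4, takes a point from world to camera coordinates). Camera axes: x right, y down, z forward; pixel columns grow to the right and rows downward; lengths in m; the calibration is good to about 2 mm. A picture is of the moment at which its call begins.
- ticket.sign_off(): hands the job in; it is judged then, once.
Trained networks look in a picture, given as the dict that the camera call returned (one of the last four; its "shot" number tells which), for a name from the list of things; names that differ only in an ending like _2 or _b are one class to them, and where a whole thing is asked for, a point or a joint stands for the part that bears it (a point fixed in the world has none). Each returns a list of dicts, best first, with "conf" (0 to 1); they miss things now and then, are a little off and sometimes report something else, mostly with a low value. They report only what shows in the picture. A call takes as long as a camera call. They do not tell look-alikes from the thing itself.
- viewer.spot_in(picture, query): "location" ([x, y, z] in m, in world coordinates, good to about 4 mm: the middle of the surface that is visible of it).
- viewer.pinpoint(picture, query): "location" ([x, y, z] in m, in world coordinates, good to about 4 mm: a listed point, or the origin of a listed thing).
The state is a dict: "time_s": time; "joints": joint angles; "dq": joint speeds; "effort": joint torques, N m; "position": TCP position; "ee_rot": TCP orientation; "wrist_force": force on the tool from outside, world axes, zero at the start; "moment": the same for the moment, N m; "finger_gap": finger opening in m; "finger_force": force on a finger pad.
Only numpy, scipy, OpenCV 4.12 (cv2) and the standard library are available. Lean on these libraries where they do the work, as an engineer would, in place of code of your own. Each camera call takes 0.05 s, during which the arm holds its last target. There are 200 camera calls.

## Working session

There is one attempt and no reset: what is moved stays moved. The work goes in short steps, Python scripts to look and compute and a tool call to move; the robot and the scene stay as the last step left them, time stands still between calls to the robot, and variables do not carry over. Pictures are saved under pics/ and viewed, at most 10 in all, crops included, and the job is handed in when it is done.

Besides the shell and the picture viewer there is one more tool, called after "Call:" as name([rows], argument=value, ...), one row to a line, values as JSON. servo_tool: Moves the arm, as the interface text tells. Its arguments: {"type":"object","properties":{"motion":{"type":"array","items":{"type":"object","properties":{"x":{"type":"number"},"y":{"type":"number"},"z":{"type":"number"},"wx":{"type":"number"},"wy":{"type":"number"},"wz":{"type":"number"}}}},"fingers":{"type":"number"},"force":{"type":"number"}},"required":["motion"]}

```bash
mkdir -p pics; cat > h.py <<'E'
import numpy as np,cv2
from plant import r,viewer,ticket
def px(f,p):
    q=f["view"]@np.append(p,1); u=f["camera_matrix"]@q[:3]; return u[:2]/u[2]
def grid(f,c,z,col,row):
    pass
def ray(f,u,v,z):
    R=f["view"][:3,:3];t=f["view"][:3,3];c=-R.T@t
    d=R.T@np.linalg.inv(f["camera_matrix"])@np.array([u,v,1.]); return c+d*(z-c[2])/d[2]
E
python3 - <<'E'
from h import *
o=r.observe();print(o)
fs={n:viewer.grab_frame(n) for n in("scene","top")}
for n,f in fs.items():
    cv2.imwrite(f"pics/{n}0.png",f["image"])
    for q in("clamp","lever_grip","lever","knob_grip","dial","block","jaw","glue","spare","soap","jar_a","mug","bowl"):
        print(n,q,[(np.round(d["location"],3).tolist(),round(d["conf"],2)) for d in viewer.pinpoint(f,q)[:3]])
E
```

```text
{'time_s': 0.0, 'joints': array([-1.25498768e+00,  2.76580412e-01,  1.50613740e+00, -2.96383768e-05,
        1.36068835e+00, -1.21017338e-01]), 'dq': array([-0.00119629,  0.00157959,  0.00114716,  0.00045956, -0.00253258,
        0.00192783]), 'effort': array([ 2.48305652e-03, -4.16762424e+01, -2.45806593e+01,  4.11871060e-04,
        1.09906518e-02, -1.19334260e-05]), 'position': array([ 0.24307357, -0.52051112,  0.23044632]), 'ee_rot': array([-3.13978891e+00, -1.90167689e-04,  4.36832025e-01]), 'wrist_force': array([ 0.52860852, -0.87778262, -0.64031054]), 'moment': array([-0.05074332,  0.06272743, -0.02803453]), 'finger_force': 0.0, 'finger_gap': 0.0856592417997694}
scene clamp [([0.533, -0.011, 0.003], 0.68)]
scene lever_grip [([0.535, -0.014, 0.004], 0.53)]
scene lever [([0.555, 0.052, 0.088], 0.59), ([0.444, 0.48, 0.002], 0.57)]
scene knob_grip [([0.484, -0.192, 0.107], 0.62)]
scene dial [([0.487, -0.189, 0.079], 0.81)]
scene block [([0.522, -0.049, 0.02], 0.84), ([0.366, 0.017, 0.0], 0.65), ([0.44, 0.477, 0.006], 0.35)]
scene jaw [([0.537, 0.01, 0.046], 0.82), ([0.551, 0.053, 
[... 339 characters left out ...]
0.055, 0.164], 0.57)]
top lever [([0.788, 0.116, -0.003], 0.52), ([0.552, 0.049, 0.093], 0.48)]
top knob_grip [([0.483, -0.186, 0.107], 0.4), ([0.533, -0.014, -0.0], 0.26)]
top dial [([0.481, -0.186, 0.082], 0.97)]
top block [([0.367, 0.019, 0.0], 0.68), ([0.525, -0.05, 0.02], 0.6), ([0.654, -0.18, 0.0], 0.59)]
top jaw [([0.54, 0.011, 0.042], 0.57), ([0.445, -0.078, 0.019], 0.35)]
top glue [([0.595, -0.041, 0.014], 0.5)]
top spare [([0.444, -0.077, 0.018], 0.62)]
top soap [([0.525, -0.503, -0.004], 0.57)]
top jar_a [([0.785, 0.115, -0.002], 0.69), ([0.807, -0.087, -0.003], 0.55)]
top mug [([0.602, 0.458, -0.002], 0.97)]
top bowl [([0.44, 0.481, -0.003], 0.6), ([0.526, -0.503, -0.003], 0.46)]
```

View pics/top0.png

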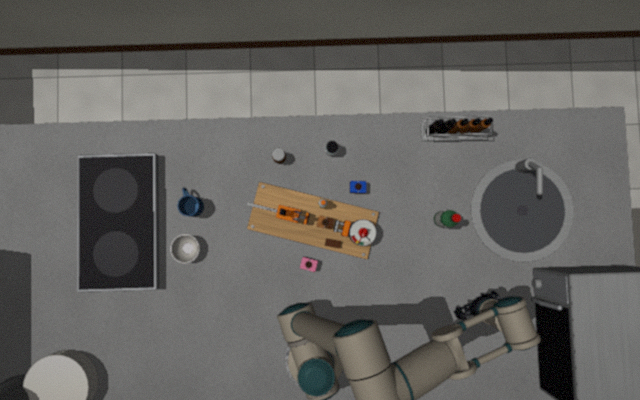

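View pics/scene0.png

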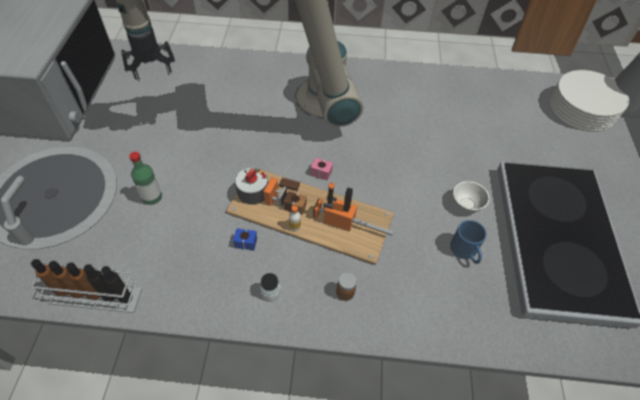

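```bash
python3 - <<'E'
from h import *
f=viewer.grab_frame("top");g=viewer.grab_frame("scene")
for n,f_ in(("top",f),("scene",g)):
    im=f_["image"];hsv=cv2.cvtColor(im,cv2.COLOR_BGR2HSV)
    m=cv2.inRange(hsv,(8,60,60),(25,255,255));m=cv2.morphologyEx(m,cv2.MORPH_CLOSE,np.ones((9,9)))
    k,l,s,c=cv2.connectedComponentsWithStats(m)
    cp=px(f_,[.532,-.013,.018]); i=min(range(1,k),key=lambda i:np.hypot(*(c[i]-cp))+(1000 if s[i,4]<500 else 0))
    v,u=np.nonzero(l==i)
    P=np.array([ray(f_,a,b,.018)[:2] for a,b in zip(u,v)],np.float32)
    (ctr,sz,an)=cv2.minAreaRect(P);print(n,ctr,sz,an)
    # red on dial
    kc=px(f_,[.484,-.188,.108]).astype(int);w=22
    z=10
    mr=(cv2.inRange(hsv,(0,120,60),(6,255,255))|cv2.inRange(hsv,(172,120,60),(180,255,255)))
    v,u=np.nonzero(mr);ok=(abs(u-kc[0])<18)&(abs(v-kc[1])<18)
    Q=np.array([ray(f_,a,b,.1)[:2] for a,b in zip(u[ok],v[ok])]);print("red",len(Q),Q.mean(0))
    w_,V=np.linalg.eigh(np.cov(Q.T));print(w_**.5,np.degrees(np.arctan2(V[1,1],V[0,1])))
    cv2.imwrite(f"pics/{n}_knob.png",cv2.resize(im[kc[1]-20:kc[1]+20,kc[0]-25:kc[0]+25],None,fx=12,fy=12,interpolation=cv2.INTER_CUBIC))
    lp=px(f_,[.552,.053,.13]);print(n,"lever px",lp,"knob px",kc)
E
```

```text
top (0.5344685912132263, -0.0031491518020629883) (0.48087990283966064, 0.18986918032169342) 74.2690200805664
red 79 [ 0.47969717 -0.17961092]
[0.00874579 0.01819009] 118.0929216125126
top lever px [296.95735865 214.9590719 ] knob px [363 231]
scene (0.5209505558013916, 0.0008970797061920166) (0.4781937897205353, 0.23128941655158997) 74.07959747314453
red 104 [ 0.48441734 -0.18247411]
[0.01098215 0.0133231 ] 133.07062290424884
scene lever px [329.6016022  195.18794992] knob px [250 174]
```

View pics/top_knob.png

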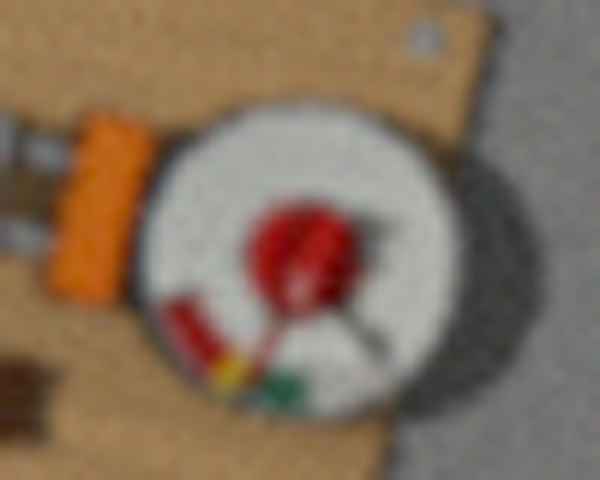

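View pics/scene_knob.png

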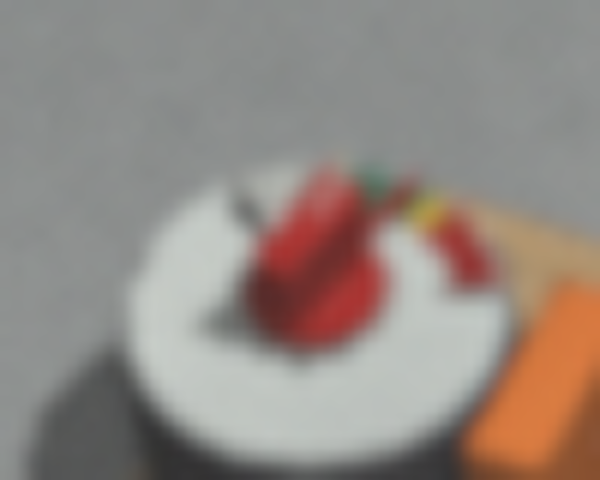

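```bash
cat >> h.py <<'E'
from scipy.spatial.transform import Rotation as Ro
def go(o,tgt,rot=None):
    R=Ro.from_euler("xyz",o["ee_rot"]); d=R.inv().apply(np.array(tgt)-o["position"])
    print("t",o["time_s"],"pos",o["position"].round(4),"rpy",o["ee_rot"].round(3),"shift units",(d/.03).round(2))
    if rot is not None: print("turn units (deg/5)",np.degrees((R.inv()*Ro.from_euler("xyz",rot)).as_rotvec()).round(2)/5)
E
python3 - <<'E'
from h import *
f=viewer.grab_frame("top");im=f["image"];hsv=cv2.cvtColor(im,cv2.COLOR_BGR2HSV)
m=((hsv[...,1]<45)&(hsv[...,2]>170)).astype(np.uint8)
sub=m[208:258,338:388]
c=max(cv2.findContours(sub,cv2.RETR_EXTERNAL,cv2.CHAIN_APPROX_NONE)[0],key=cv2.contourArea)
(u,v),rad=cv2.minEnclosingCircle(c);M=ray(f,u+338,v+208,.08);print("dial",u+338,v+208,rad,M)
y=-.2745;Rz=Ro.from_euler("z",y)
print("origin",M-Rz.apply([0,-.182,0]))
go(r.observe(),[.484,-.187,.2],[np.pi,0,-.40])
E
```

```text
dial 368.5 230.0 9.65670394897461 [ 0.48999135 -0.20965181  0.08      ]
origin [ 0.5393253  -0.03446574  0.08      ]
t 1.55 pos [ 0.2432 -0.5211  0.2313] rpy [3.142 0.    0.437] shift units [11.98 -6.69  1.04]
turn units (deg/5) [2.000e-03 0.000e+00 9.588e+00]
```

Call:
servo_tool([
  {"x": 0.86, "y": -0.48},
  {"x": 0.86, "y": -0.48},
  {"x": 0.86, "y": -0.48},
  {"x": 0.86, "y": -0.48},
  {"x": 0.86, "y": -0.48},
  {"x": 0.86, "y": -0.48},
  {"x": 0.86, "y": -0.48},
  {"x": 0.86, "y": -0.48},
  {"x": 0.86, "y": -0.48},
  {"x": 0.86, "y": -0.48},
  {"x": 0.86, "y": -0.48},
  {"x": 0.86, "y": -0.48},
  {"x": 0.86, "y": -0.48},
  {"x": 0.8, "y": -0.45},
], fingers=0.6, force=40)

```text
invalid input
```

Call:
servo_tool([
  {"wz": 0.96},
  {"wz": 0.96},
  {"wz": 0.96},
  {"wz": 0.96},
  {"wz": 0.96},
  {"wz": 0.96},
  {"wz": 0.96},
  {"wz": 0.96},
  {"wz": 0.96},
  {"wz": 0.96},
])

```text
invalid input
```

```bash
python3 - <<'E'
from h import *
f=viewer.grab_frame("scene");g=viewer.grab_frame("top")
print("eye dial top",ray(g,362.9,231.75,.08))
cv2.imwrite("pics/s1.png",cv2.resize(f["image"][110:240,190:350],None,fx=5,fy=5,interpolation=cv2.INTER_CUBIC))
for n,q_ in(("s",f),("t",g)):
  for q in("knob_grip","dial","lever_grip","lever","clamp"):
    print(n,q,[(np.round(d["location"],3).tolist(),round(d["conf"],2)) for d in viewer.pinpoint(q_,q)[:2]])
go(r.observe(),[.484,-.187,.2],[np.pi,0,-.40])
E
```

```text
eye dial top [ 0.4841032  -0.18860643  0.08      ]
s knob_grip [([0.483, -0.19, 0.108], 0.71), ([0.555, 0.055, 0.088], 0.24)]
s dial [([0.488, -0.184, 0.078], 0.71), ([0.445, -0.08, 0.014], 0.28)]
s lever_grip [([0.55, 0.054, 0.16], 0.57), ([0.604, 0.459, -0.004], 0.45)]
s lever [([0.554, 0.054, 0.085], 0.6)]
s clamp [([0.537, -0.014, 0.004], 0.8)]
t knob_grip [([0.483, -0.187, 0.107], 0.61)]
t dial [([0.549, 0.054, 0.093], 0.37)]
t lever_grip [([0.55, 0.058, 0.163], 0.41), ([0.44, 0.482, -0.001], 0.35)]
t lever [([0.548, 0.049, 0.093], 0.54)]
t clamp [([0.531, -0.015, 0.001], 0.97)]
t 2.15 pos [ 0.2432 -0.5211  0.2313] rpy [3.141 0.    0.437] shift units [11.98 -6.7   1.04]
turn units (deg/5) [ 2.00e-03 -0.00e+00  9.59e+00]
```

View pics/s1.png

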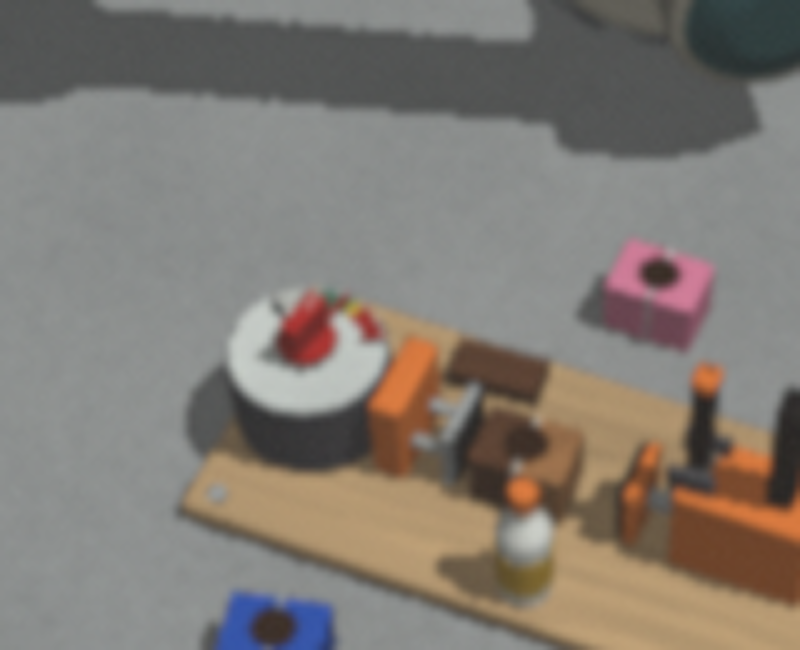

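Call:
servo_tool([
  {"x": 0.86, "y": -0.48, "z": 0, "wx": 0, "wy": 0, "wz": 0},
  {"x": 0.86, "y": -0.48, "z": 0, "wx": 0, "wy": 0, "wz": 0},
  {"x": 0.86, "y": -0.48, "z": 0, "wx": 0, "wy": 0, "wz": 0},
  {"x": 0.86, "y": -0.48, "z": 0, "wx": 0, "wy": 0, "wz": 0},
  {"x": 0.86, "y": -0.48, "z": 0, "wx": 0, "wy": 0, "wz": 0},
  {"x": 0.86, "y": -0.48, "z": 0, "wx": 0, "wy": 0, "wz": 0},
  {"x": 0.86, "y": -0.48, "z": 0, "wx": 0, "wy": 0, "wz": 0},
  {"x": 0.86, "y": -0.48, "z": 0, "wx": 0, "wy": 0, "wz": 0},
  {"x": 0.86, "y": -0.48, "z": 0, "wx": 0, "wy": 0, "wz": 0},
  {"x": 0.86, "y": -0.48, "z": 0, "wx": 0, "wy": 0, "wz": 0},
  {"x": 0.86, "y": -0.48, "z": 0, "wx": 0, "wy": 0, "wz": 0},
  {"x": 0.86, "y": -0.48, "z": 0, "wx": 0, "wy": 0, "wz": 0},
  {"x": 0.86, "y": -0.48, "z": 0, "wx": 0, "wy": 0, "wz": 0},
  {"x": 0.8, "y": -0.45, "z": 0, "wx": 0, "wy": 0, "wz": 0},
], fingers=0.6, force=40)

```text
time_s: 3.55
position: [0.4847, -0.186, 0.2314]
ee_rot: [3.141, -0.0, 0.437]
wrist_force: [-0.3, -0.3, 0.2]
finger_gap: 0.0512
finger_force: 0.0
```

Call:
servo_tool([
  {"x": 0, "y": 0, "z": 0.3, "wx": 0, "wy": 0, "wz": 0.96},
  {"x": 0, "y": 0, "z": 0.3, "wx": 0, "wy": 0, "wz": 0.96},
  {"x": 0, "y": 0, "z": 0.3, "wx": 0, "wy": 0, "wz": 0.96},
  {"x": 0, "y": 0, "z": 0.3, "wx": 0, "wy": 0, "wz": 0.96},
  {"x": 0, "y": 0, "z": 0.3, "wx": 0, "wy": 0, "wz": 0.96},
  {"x": 0, "y": 0, "z": 0.3, "wx": 0, "wy": 0, "wz": 0.96},
  {"x": 0, "y": 0, "z": 0.3, "wx": 0, "wy": 0, "wz": 0.96},
  {"x": 0, "y": 0, "z": 0.3, "wx": 0, "wy": 0, "wz": 0.96},
  {"x": 0, "y": 0, "z": 0.3, "wx": 0, "wy": 0, "wz": 0.96},
  {"x": 0, "y": 0, "z": 0.3, "wx": 0, "wy": 0, "wz": 0.96},
])

```text
time_s: 4.55
position: [0.4841, -0.1872, 0.141]
ee_rot: [3.141, -0.0, -0.404]
wrist_force: [-0.3, -0.4, -0.1]
finger_gap: 0.0511
finger_force: 0.0
```

```bash
python3 - <<'E'
from h import *
f=viewer.grab_frame("scene")
cv2.imwrite("pics/s2.png",cv2.resize(f["image"][110:210,190:310],None,fx=5,fy=5,interpolation=cv2.INTER_CUBIC))
go(r.observe(),[.484,-.188,.096],[np.pi,0,-.40])
E
```

```text
t 4.6 pos [ 0.4831 -0.1867  0.1396] rpy [-3.141e+00  3.000e-03 -4.070e-01] shift units [0.05 0.03 1.45]
turn units (deg/5) [-0.002  0.03  -0.074]
```

View pics/s2.png

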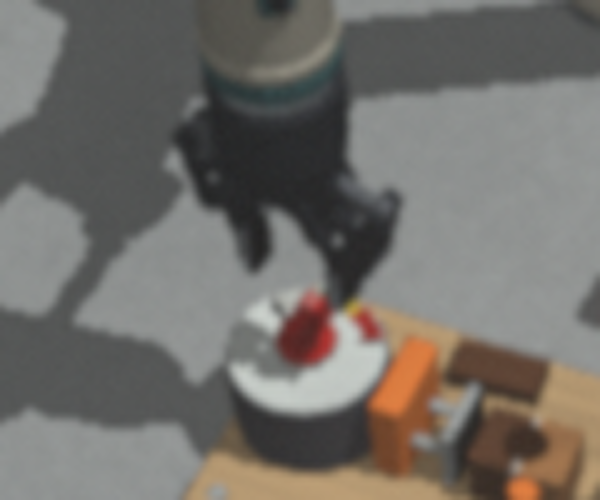

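Call:
servo_tool([
  {"x": 0.05, "y": 0.03, "z": 0.35, "wx": 0, "wy": 0, "wz": 0},
  {"x": 0, "y": 0, "z": 0.35, "wx": 0, "wy": 0, "wz": 0},
  {"x": 0, "y": 0, "z": 0.35, "wx": 0, "wy": 0, "wz": 0},
  {"x": 0, "y": 0, "z": 0.35, "wx": 0, "wy": 0, "wz": 0},
  {"x": 0, "y": 0, "z": 0, "wx": 0, "wy": 0, "wz": 0},
])

```text
time_s: 5.1
position: [0.4838, -0.1879, 0.0975]
ee_rot: [-3.141, 0.004, -0.401]
wrist_force: [-0.2, -0.2, 0.0]
finger_gap: 0.0513
finger_force: 0.0
```

Call:
servo_tool([
  {"x": 0, "y": 0, "z": 0, "wx": 0, "wy": 0, "wz": 0},
  {"x": 0, "y": 0, "z": 0, "wx": 0, "wy": 0, "wz": 0},
  {"x": 0, "y": 0, "z": 0, "wx": 0, "wy": 0, "wz": 0},
  {"x": 0, "y": 0, "z": 0, "wx": 0, "wy": 0, "wz": 0},
  {"x": 0, "y": 0, "z": 0, "wx": 0, "wy": 0, "wz": 0},
  {"x": 0, "y": 0, "z": 0, "wx": 0, "wy": 0, "wz": 0},
], fingers=0, force=20)

```text
time_s: 5.7
position: [0.4853, -0.19, 0.1]
ee_rot: [3.139, -0.002, -0.4]
wrist_force: [-2.3, -5.2, 1.9]
finger_gap: 0.0124
finger_force: 26.5
```

Call:
servo_tool([
  {"x": 0.07, "y": 0.05, "z": 0, "wx": 0, "wy": 0, "wz": 0},
  {"x": 0, "y": 0, "z": 0, "wx": 0, "wy": 0, "wz": -0.7},
  {"x": 0, "y": 0, "z": 0, "wx": 0, "wy": 0, "wz": -0.7},
  {"x": 0, "y": 0, "z": 0, "wx": 0, "wy": 0, "wz": -0.7},
  {"x": 0, "y": 0, "z": 0, "wx": 0, "wy": 0, "wz": -0.7},
  {"x": 0, "y": 0, "z": 0, "wx": 0, "wy": 0, "wz": -0.7},
  {"x": 0, "y": 0, "z": 0, "wx": 0, "wy": 0, "wz": -0.7},
  {"x": 0, "y": 0, "z": 0, "wx": 0, "wy": 0, "wz": -0.7},
  {"x": 0, "y": 0, "z": 0, "wx": 0, "wy": 0, "wz": -0.7},
  {"x": 0, "y": 0, "z": 0, "wx": 0, "wy": 0, "wz": -0.7},
  {"x": 0, "y": 0, "z": 0, "wx": 0, "wy": 0, "wz": -0.7},
  {"x": 0, "y": 0, "z": 0, "wx": 0, "wy": 0, "wz": -0.7},
  {"x": 0, "y": 0, "z": 0, "wx": 0, "wy": 0, "wz": -0.7},
  {"x": 0, "y": 0, "z": 0, "wx": 0, "wy": 0, "wz": -0.7},
  {"x": 0, "y": 0, "z": 0, "wx": 0, "wy": 0, "wz": -0.7},
  {"x": 0, "y": 0, "z": 0, "wx": 0, "wy": 0, "wz": -0.7},
  {"x": 0, "y": 0, "z": 0, "wx": 0, "wy": 0, "wz": -0.7},
  {"x": 0, "y": 0, "z": 0, "wx": 0, "wy": 0, "wz": 0},
])

```text
time_s: 7.5
position: [0.485, -0.1876, 0.0999]
ee_rot: [-3.135, -0.001, 0.576]
wrist_force: [-2.6, 5.2, 8.9]
finger_gap: 0.0124
finger_force: 27.5
```

```bash
python3 -c "
from h import *
o=r.observe();print(o['ee_rot'],o['moment'],o['wrist_force'],o['finger_force'])"
```

```text
[-3.13539998e+00 -1.20092623e-03  5.76174885e-01] [ 0.94182402  0.60841347 -0.00936057] [-2.57507088  5.19900438  8.93112718] 27.47933954000473
```

Call:
servo_tool([
  {"x": 0, "y": 0, "z": 0, "wx": 0, "wy": 0, "wz": -0.4},
  {"x": 0, "y": 0, "z": 0, "wx": 0, "wy": 0, "wz": -0.4},
  {"x": 0, "y": 0, "z": 0, "wx": 0, "wy": 0, "wz": -0.4},
  {"x": 0, "y": 0, "z": 0, "wx": 0, "wy": 0, "wz": -0.4},
  {"x": 0, "y": 0, "z": 0, "wx": 0, "wy": 0, "wz": -0.4},
  {"x": 0, "y": 0, "z": 0, "wx": 0, "wy": 0, "wz": 0},
])

```text
time_s: 8.1
position: [0.4848, -0.1876, 0.0999]
ee_rot: [-3.135, -0.003, 0.746]
wrist_force: [-4.3, 5.2, 8.8]
finger_gap: 0.0127
finger_force: 48.4
```

```bash
python3 -c "
from h import *
o=r.observe();print(o['ee_rot'],o['moment'],o['wrist_force'],o['finger_force'])"
```

```text
[-3.13496580e+00 -2.52744754e-03  7.46450980e-01] [ 0.86069729  0.79416788 -1.07289114] [-4.29723952  5.17467478  8.80974981] 48.431646726094186
```

Call:
servo_tool([
  {"x": 0, "y": 0, "z": 0, "wx": 0, "wy": 0, "wz": 0},
  {"x": 0, "y": 0, "z": 0, "wx": 0, "wy": 0, "wz": 0},
  {"x": 0, "y": 0, "z": 0, "wx": 0, "wy": 0, "wz": 0},
  {"x": 0, "y": 0, "z": 0, "wx": 0, "wy": 0, "wz": 0},
], fingers=0.6)

```text
time_s: 8.5
position: [0.4866, -0.1908, 0.0992]
ee_rot: [3.141, -0.0, 0.751]
wrist_force: [-0.4, -0.5, 0.3]
finger_gap: 0.0513
finger_force: 0.0
```

Call:
servo_tool([
  {"x": 0, "y": 0, "z": -0.7, "wx": 0, "wy": 0, "wz": 0},
  {"x": 0, "y": 0, "z": -1, "wx": 0, "wy": 0, "wz": 0},
  {"x": 0, "y": 0, "z": -1, "wx": 0, "wy": 0, "wz": 0},
  {"x": 0, "y": 0, "z": -1, "wx": 0, "wy": 0, "wz": 0},
  {"x": 0, "y": 0, "z": -1, "wx": 0, "wy": 0, "wz": 0},
])

```text
time_s: 9.0
position: [0.4863, -0.1907, 0.2414]
ee_rot: [3.142, -0.0, 0.751]
wrist_force: [0.3, 0.5, -1.0]
finger_gap: 0.0511
finger_force: 0.0
```

```bash
python3 - <<'E'
from h import *
f=viewer.grab_frame("scene");g=viewer.grab_frame("top")
a=f["image"][140:210,210:290];b=g["image"][200:260,330:400]
cv2.imwrite("pics/s3.png",np.hstack([cv2.resize(a,(400,350),interpolation=cv2.INTER_CUBIC),cv2.resize(b,(400,350),interpolation=cv2.INTER_CUBIC)]))
y=-.2745;Rz=Ro.from_euler("z",y);O=np.array([.5335,-.0135,0])
for n,q_ in(("s",f),("t",g)):
  for q in("knob_grip","lever_grip","lever","jaw","block"):
    print(n,q,[(Rz.inv().apply(np.array(d["location"])-O).round(3).tolist(),round(d["conf"],2)) for d in viewer.pinpoint(q_,q)[:2]])
# pre-push target: clamp (0,0.035), z .2, tool y across clamp x? 
go(r.observe(),O+Rz.apply([0,.03,.23]),[np.pi,0,y+np.pi/2])
E
```

```text
s knob_grip [([-0.001, -0.184, 0.109], 0.51)]
s lever_grip [([-0.001, 0.0, 0.004], 0.74), ([-0.002, 0.072, 0.159], 0.58)]
s lever [([0.006, 0.07, 0.086], 0.67)]
s jaw [([-0.006, 0.022, 0.043], 0.65)]
s block [([-0.002, -0.037, 0.019], 0.62), ([-0.169, -0.015, -0.001], 0.62)]
t knob_grip [([-0.224, 0.453, -0.0], 0.21)]
t lever_grip [([-0.003, 0.072, 0.162], 0.48)]
t lever [([-0.003, 0.07, 0.094], 0.53)]
t jaw [([-0.0, 0.022, 0.046], 0.63), ([0.003, -0.001, 0.002], 0.25)]
t block [([-0.003, -0.036, 0.019], 0.77), ([0.161, -0.124, 0.001], 0.6)]
t 9.6 pos [ 0.4861 -0.1907  0.2396] rpy [-3.14e+00  1.00e-03  7.51e-01] shift units [ 6.04 -3.76  0.32]
turn units (deg/5) [-1.60e-02  2.00e-03 -6.25e+00]
```

View pics/s3.png

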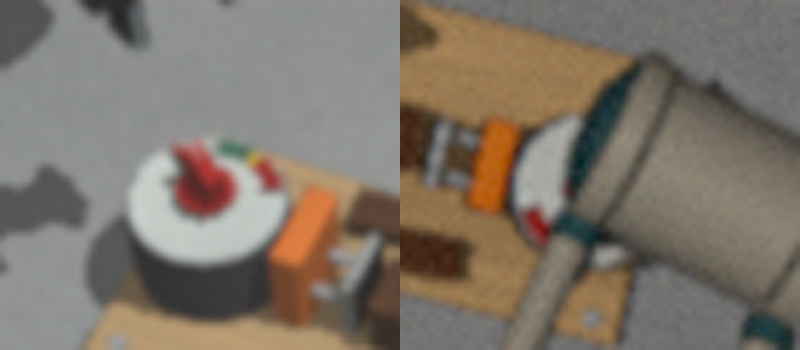

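Call:
servo_tool([
  {"x": 0.75, "y": -0.47, "z": 0, "wx": 0, "wy": 0, "wz": 0},
  {"x": 0.75, "y": -0.47, "z": 0, "wx": 0, "wy": 0, "wz": 0},
  {"x": 0.75, "y": -0.47, "z": 0, "wx": 0, "wy": 0, "wz": 0},
  {"x": 0.75, "y": -0.47, "z": 0, "wx": 0, "wy": 0, "wz": 0},
  {"x": 0.75, "y": -0.47, "z": 0, "wx": 0, "wy": 0, "wz": 0},
  {"x": 0.75, "y": -0.47, "z": 0, "wx": 0, "wy": 0, "wz": 0},
  {"x": 0.75, "y": -0.47, "z": 0, "wx": 0, "wy": 0, "wz": 0},
  {"x": 0.75, "y": -0.47, "z": 0, "wx": 0, "wy": 0, "wz": 0},
  {"x": 0, "y": 0, "z": 0, "wx": 0, "wy": 0, "wz": -0.9},
  {"x": 0, "y": 0, "z": 0, "wx": 0, "wy": 0, "wz": -0.9},
  {"x": 0, "y": 0, "z": 0, "wx": 0, "wy": 0, "wz": -0.9},
  {"x": 0, "y": 0, "z": 0, "wx": 0, "wy": 0, "wz": -0.9},
  {"x": 0, "y": 0, "z": 0, "wx": 0, "wy": 0, "wz": -0.9},
  {"x": 0, "y": 0, "z": 0, "wx": 0, "wy": 0, "wz": -0.9},
  {"x": 0, "y": 0, "z": 0, "wx": 0, "wy": 0, "wz": -0.85},
  {"x": 0, "y": 0, "z": 0, "wx": 0, "wy": 0, "wz": 0},
], fingers=0)

```text
time_s: 11.2
position: [0.5409, 0.0145, 0.24]
ee_rot: [-3.141, 0.0, 1.296]
wrist_force: [0.2, 0.7, -0.2]
finger_gap: -0.0002
finger_force: 0.0
```

```bash
cat >> h.py <<'E'
yaw=-.2745;Rz=Ro.from_euler("z",yaw);O=np.array([.5335,-.0135,0])
def st(tgt=None):
    o=r.observe();print("clamp pos",Rz.inv().apply(o["position"]-O).round(4),"F clamp",Rz.inv().apply(o["wrist_force"]).round(1))
    if tgt: go(o,O+Rz.apply(tgt),[np.pi,0,yaw+np.pi/2])
def jaw(n=2):
    for c in ("scene","top")*n:
        f=viewer.grab_frame(c)
        for q in("jaw","block","lever_grip"):
            print(c,q,[(Rz.inv().apply(np.array(d["location"])-O).round(3).tolist(),round(d["conf"],2)) for d in viewer.pinpoint(f,q)[:2]])
    return f
E
python3 -c "
from h import *
st([0,.03,.15])"
```

```text
clamp pos [-0.0004  0.029   0.24  ] F clamp [-0.1  0.8 -0.2]
t 11.2 pos [0.5409 0.0145 0.24  ] rpy [-3.141  0.     1.296] shift units [0.03 0.02 3.  ]
turn units (deg/5) [-0.006  0.002 -0.002]
```

Call:
servo_tool([
  {"x": 0, "y": 0, "z": 0.75, "wx": 0, "wy": 0, "wz": 0},
  {"x": 0, "y": 0, "z": 0.75, "wx": 0, "wy": 0, "wz": 0},
  {"x": 0, "y": 0, "z": 0.75, "wx": 0, "wy": 0, "wz": 0},
  {"x": 0, "y": 0, "z": 0.75, "wx": 0, "wy": 0, "wz": 0},
  {"x": 0.3, "y": 0, "z": 0, "wx": 0, "wy": 0, "wz": 0},
  {"x": 0.3, "y": 0, "z": 0, "wx": 0, "wy": 0, "wz": 0},
  {"x": 0.1, "y": 0, "z": 0, "wx": 0, "wy": 0, "wz": 0},
  {"x": 0.1, "y": 0, "z": 0, "wx": 0, "wy": 0, "wz": 0},
  {"x": 0.1, "y": 0, "z": 0, "wx": 0, "wy": 0, "wz": 0},
  {"x": 0.1, "y": 0, "z": 0, "wx": 0, "wy": 0, "wz": 0},
])

```text
time_s: 12.2
position: [0.5497, 0.0424, 0.1514]
ee_rot: [3.139, 0.002, 1.297]
wrist_force: [-2.2, -6.9, 4.5]
finger_gap: -0.0001
finger_force: 3.4
```

```bash
python3 -c "
from h import *
st()"
```

```text
clamp pos [0.0005 0.0582 0.1514] F clamp [-0.2 -7.2  4.5]
```

Call:
servo_tool([
  {"x": 0.15, "y": 0, "z": 0, "wx": 0, "wy": 0, "wz": 0},
  {"x": 0.15, "y": 0, "z": 0, "wx": 0, "wy": 0, "wz": 0},
  {"x": 0.15, "y": 0, "z": 0, "wx": 0, "wy": 0, "wz": 0},
  {"x": 0.15, "y": 0, "z": 0, "wx": 0, "wy": 0, "wz": 0},
  {"x": 0.05, "y": 0, "z": 0, "wx": 0, "wy": 0, "wz": 0},
  {"x": 0, "y": 0, "z": 0, "wx": 0, "wy": 0, "wz": 0},
])

```text
time_s: 12.8
position: [0.5541, 0.06, 0.15]
ee_rot: [3.141, 0.005, 1.297]
wrist_force: [0.5, -6.9, -0.5]
finger_gap: -0.0003
finger_force: 2.9
```

```bash
python3 -c "
from h import *
st();jaw(1)"
```

```text
clamp pos [-1.00e-04  7.64e-02  1.50e-01] F clamp [ 2.4 -6.5 -0.5]
scene jaw []
scene block [([-0.001, -0.035, 0.021], 0.81), ([-0.171, -0.016, 0.001], 0.76)]
scene lever_grip [([0.0, 0.094, 0.154], 0.41)]
top jaw [([-0.061, 0.474, -0.005], 0.33)]
top block [([0.162, -0.128, 0.002], 0.68), ([-0.171, -0.015, 0.002], 0.66)]
top lever_grip []
```

Call:
servo_tool([
  {"x": 0.1, "y": 0, "z": 0, "wx": 0, "wy": 0, "wz": 0},
  {"x": -0.35, "y": 0, "z": 0, "wx": 0, "wy": 0, "wz": 0},
  {"x": -0.3, "y": 0, "z": 0, "wx": 0, "wy": 0, "wz": 0},
  {"x": -0.3, "y": 0, "z": 0, "wx": 0, "wy": 0, "wz": 0},
  {"x": -0.3, "y": 0, "z": 0, "wx": 0, "wy": 0, "wz": 0},
  {"x": -0.1, "y": 0, "z": 0, "wx": 0, "wy": 0, "wz": 0},
])

```text
time_s: 13.8
position: [0.5439, 0.0254, 0.1503]
ee_rot: [-3.141, -0.0, 1.295]
wrist_force: [-1.0, -0.1, 1.1]
finger_gap: -0.0001
finger_force: 0.0
```

```bash
python3 -c "
from h import *
st();f=jaw(1);f=viewer.grab_frame('scene');cv2.imwrite('pics/s4.png',cv2.resize(f['image'][140:240,220:380],None,fx=5,fy=5,interpolation=cv2.INTER_CUBIC))
for y in (0.022,.01,-.067): print(y,px(f,O+Rz.apply([0.023,y,.070])))"
```

```text
clamp pos [-0.0006  0.0403  0.1503] F clamp [-0.9 -0.3  1.1]
scene jaw [([-0.003, 0.009, 0.045], 0.55)]
scene block [([0.169, -0.129, 0.002], 0.84), ([-0.0, -0.036, 0.019], 0.76)]
scene lever_grip [([-0.003, 0.071, 0.158], 0.64), ([0.004, 0.073, 0.088], 0.64)]
top jaw [([0.0, -0.003, 0.001], 0.71)]
top block [([-0.171, -0.016, -0.001], 0.66), ([0.004, -0.036, 0.018], 0.62)]
top lever_grip []
0.022 [310.76554142 208.40494299]
0.01 [306.96226857 207.14019609]
-0.067 [282.8723479  199.12929245]
```

View pics/s4.png

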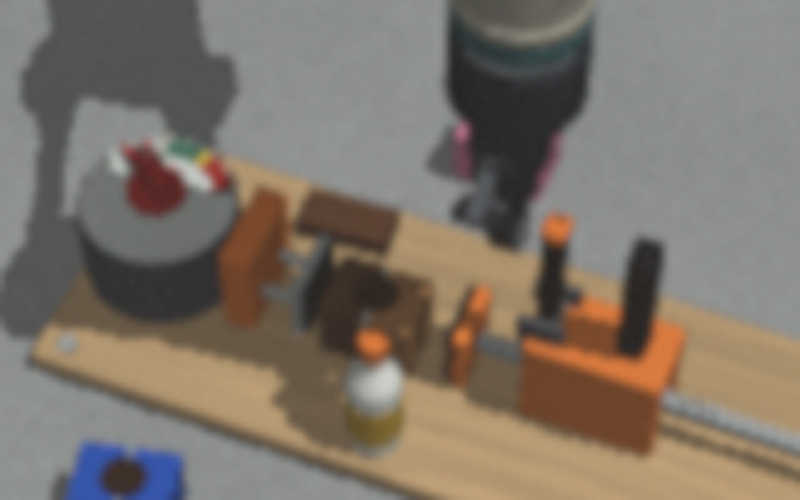

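Call:
servo_tool([
  {"x": 0.3, "y": 0, "z": 0, "wx": 0, "wy": 0, "wz": 0},
  {"x": 0.2, "y": 0, "z": 0, "wx": 0, "wy": 0, "wz": 0},
  {"x": 0.2, "y": 0, "z": 0, "wx": 0, "wy": 0, "wz": 0},
  {"x": 0.2, "y": 0, "z": 0, "wx": 0, "wy": 0, "wz": 0},
  {"x": 0.2, "y": 0, "z": 0, "wx": 0, "wy": 0, "wz": 0},
  {"x": 0.2, "y": 0, "z": 0, "wx": 0, "wy": 0, "wz": 0},
  {"x": 0.05, "y": 0, "z": 0, "wx": 0, "wy": 0, "wz": 0},
  {"x": 0, "y": 0, "z": 0, "wx": 0, "wy": 0, "wz": 0},
])

```text
time_s: 15.05
position: [0.5537, 0.0613, 0.1495]
ee_rot: [-3.14, 0.01, 1.299]
wrist_force: [-1.9, -12.0, 0.1]
finger_gap: 0.0001
finger_force: 5.4
```

Call:
servo_tool([
  {"x": -0.35, "y": 0, "z": 0, "wx": 0, "wy": 0, "wz": 0},
  {"x": -0.3, "y": 0, "z": 0, "wx": 0, "wy": 0, "wz": 0},
  {"x": -0.3, "y": 0, "z": 0, "wx": 0, "wy": 0, "wz": 0},
  {"x": -0.3, "y": 0, "z": 0, "wx": 0, "wy": 0, "wz": 0},
  {"x": -0.1, "y": 0, "z": 0, "wx": 0, "wy": 0, "wz": 0},
  {"x": 0, "y": 0, "z": 0, "wx": 0, "wy": 0, "wz": 0},
])

```text
time_s: 15.65
position: [0.5443, 0.0258, 0.1504]
ee_rot: [3.141, -0.001, 1.295]
wrist_force: [-0.3, 0.1, -0.5]
finger_gap: 0.0003
finger_force: 0.0
```

```bash
python3 -c "
from h import *
st();f=jaw(2)"
```

```text
clamp pos [-0.0003  0.0408  0.1504] F clamp [-0.3 -0.  -0.5]
scene jaw [([-0.003, 0.0, 0.044], 0.63)]
scene block [([-0.0, -0.041, 0.02], 0.74), ([0.167, -0.129, -0.0], 0.66)]
scene lever_grip [([-0.005, 0.071, 0.159], 0.41), ([-0.065, -0.087, 0.018], 0.27)]
top jaw []
top block [([-0.169, -0.018, 0.0], 0.6), ([0.002, -0.034, 0.016], 0.53)]
top lever_grip []
scene jaw [([-0.004, -0.002, 0.045], 0.62)]
scene block [([-0.0, -0.037, 0.02], 0.64), ([0.167, -0.128, -0.002], 0.63)]
scene lever_grip [([-0.001, 0.075, 0.161], 0.65), ([-0.001, -0.04, 0.017], 0.32)]
top jaw []
top block [([0.16, -0.127, -0.001], 0.73), ([-0.169, -0.018, -0.001], 0.5)]
top lever_grip [([0.128, -0.476, -0.003], 0.3)]
```

Call:
servo_tool([
  {"x": 0.3, "y": 0, "z": 0, "wx": 0, "wy": 0, "wz": 0},
  {"x": 0.2, "y": 0, "z": 0, "wx": 0, "wy": 0, "wz": 0},
  {"x": 0.2, "y": 0, "z": 0, "wx": 0, "wy": 0, "wz": 0},
  {"x": 0.2, "y": 0, "z": 0, "wx": 0, "wy": 0, "wz": 0},
  {"x": 0.2, "y": 0, "z": 0, "wx": 0, "wy": 0, "wz": 0},
  {"x": 0.2, "y": 0, "z": 0, "wx": 0, "wy": 0, "wz": 0},
  {"x": 0, "y": 0, "z": 0, "wx": 0, "wy": 0, "wz": 0},
])

```text
time_s: 17.15
position: [0.5537, 0.0612, 0.1495]
ee_rot: [-3.14, 0.007, 1.299]
wrist_force: [-1.9, -7.9, -0.7]
finger_gap: 0.0
finger_force: 3.8
```

```bash
cat >> h.py <<'E'
def dialview(name):
    f=viewer.grab_frame("scene");g=viewer.grab_frame("top")
    # rectify dial plane from both: clamp x right, y up
    out=[]
    for h in(f,g):
        s=np.float32([px(h,np.array([.4853,-.1895,.081])+Rz.apply(d)) for d in([-.05,.05,0],[.05,.05,0],[.05,-.05,0],[-.05,-.05,0])])
        out.append(cv2.warpPerspective(h["image"],cv2.getPerspectiveTransform(s,np.float32([[0,0],[399,0],[399,399],[0,399]])),(400,400),flags=cv2.INTER_CUBIC))
    im=np.hstack(out)
    for k in(0,400):
        for a in(0,.65,1.2,1.35):
            t=4.09-a;cv2.circle(im,(int(k+200+190*np.cos(t)),int(200-190*np.sin(t))),3,(255,0,255),-1)
    cv2.imwrite(name,im)
E
python3 -c "
from h import *
st();jaw(1);dialview('pics/d1.png')"
```

```text
clamp pos [-0.0008  0.0774  0.1495] F clamp [ 0.3 -8.1 -0.7]
scene jaw [([-0.004, -0.014, 0.046], 0.6)]
scene block [([0.168, -0.131, 0.002], 0.84), ([-0.169, -0.015, 0.0], 0.79)]
scene lever_grip [([-0.003, 0.096, 0.154], 0.59)]
top jaw [([-0.002, -0.015, 0.044], 0.52)]
top block [([0.001, -0.043, 0.017], 0.71), ([0.163, -0.126, 0.003], 0.7)]
top lever_grip []
```

View pics/d1.png

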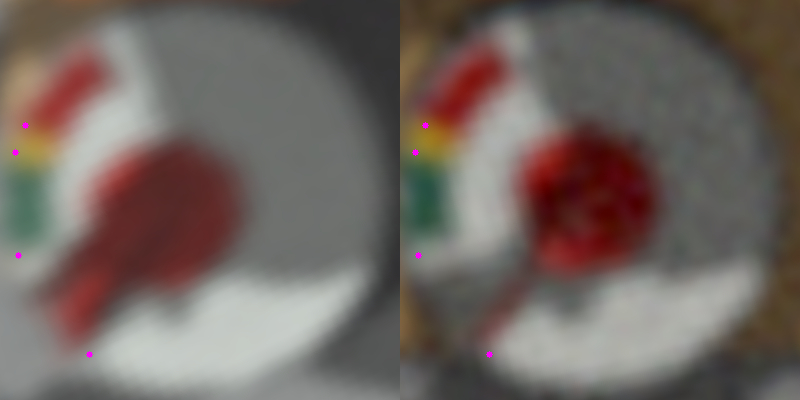

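Call:
servo_tool([
  {"x": -0.35, "y": 0, "z": 0, "wx": 0, "wy": 0, "wz": 0},
  {"x": -0.3, "y": 0, "z": 0, "wx": 0, "wy": 0, "wz": 0},
  {"x": -0.3, "y": 0, "z": 0, "wx": 0, "wy": 0, "wz": 0},
  {"x": -0.3, "y": 0, "z": 0, "wx": 0, "wy": 0, "wz": 0},
  {"x": -0.05, "y": 0, "z": 0, "wx": 0, "wy": 0, "wz": 0},
  {"x": 0, "y": 0, "z": 0, "wx": 0, "wy": 0, "wz": 0},
  {"x": 0.3, "y": 0, "z": 0, "wx": 0, "wy": 0, "wz": 0},
  {"x": 0.2, "y": 0, "z": 0, "wx": 0, "wy": 0, "wz": 0},
  {"x": 0.1, "y": 0, "z": 0, "wx": 0, "wy": 0, "wz": 0},
  {"x": 0.1, "y": 0, "z": 0, "wx": 0, "wy": 0, "wz": 0},
  {"x": 0, "y": 0, "z": 0, "wx": 0, "wy": 0, "wz": 0},
])

```text
time_s: 18.75
position: [0.5499, 0.0455, 0.1504]
ee_rot: [3.141, 0.003, 1.298]
wrist_force: [-2.3, -5.2, 2.1]
finger_gap: -0.0
finger_force: 2.7
```

```bash
cat >> h.py <<'E'
def ptr():
    g=viewer.grab_frame("top")
    C=np.array([.4853,-.1895,.083]);s=np.float32([px(g,C+Rz.apply(d)) for d in([-.05,.05,0],[.05,.05,0],[.05,-.05,0],[-.05,-.05,0])])
    im=cv2.warpPerspective(g["image"],cv2.getPerspectiveTransform(s,np.float32([[0,0],[399,0],[399,399],[0,399]])),(400,400),flags=cv2.INTER_CUBIC).astype(float)
    for a in np.arange(-.3,1.5,.1):
        t=4.09-a;rr=np.arange(88,145,4)
        p=np.array([im[int(200-q*np.sin(t)),int(200+q*np.cos(t))] for q in rr]).mean(0)
        print(f"{a:.1f}:{p[2]/(p[1]+1):.2f}/{p.mean():.0f}",end=" ")
    print()
E
python3 -c "
from h import *
st();ptr()"
```

```text
clamp pos [-0.0002  0.0612  0.1504] F clamp [-0.8 -5.6  2.1]
-0.3:0.98/94 -0.2:0.97/93 -0.1:1.02/88 0.0:1.16/80 0.1:1.20/90 0.2:1.07/128 0.3:1.01/158 0.4:1.00/168 0.5:1.00/168 0.6:1.00/165 0.7:1.01/161 0.8:1.01/160 0.9:1.01/161 1.0:1.01/160 1.1:1.01/159 1.2:1.02/159 1.3:1.03/158 1.4:1.04/156
```

Call:
servo_tool([
  {"x": 0.1, "y": 0, "z": 0, "wx": 0, "wy": 0, "wz": 0},
  {"x": 0.1, "y": 0, "z": 0, "wx": 0, "wy": 0, "wz": 0},
  {"x": 0, "y": 0, "z": 0, "wx": 0, "wy": 0, "wz": 0},
])

```text
time_s: 19.1
position: [0.5513, 0.0507, 0.15]
ee_rot: [3.142, 0.004, 1.298]
wrist_force: [-0.9, -5.2, -0.1]
finger_gap: 0.0
finger_force: 3.0
```

```bash
python3 -c "
from h import *
st();ptr()"
```

```text
clamp pos [-0.0002  0.0666  0.15  ] F clamp [ 0.5 -5.3 -0.1]
-0.3:0.99/94 -0.2:0.99/90 -0.1:1.02/89 0.0:1.14/77 0.1:1.25/76 0.2:1.09/108 0.3:1.01/145 0.4:0.99/166 0.5:0.99/168 0.6:1.01/166 0.7:1.01/162 0.8:1.01/160 0.9:1.01/160 1.0:1.02/160 1.1:1.01/160 1.2:1.02/158 1.3:1.03/158 1.4:1.05/156
```

Call:
servo_tool([
  {"x": 0.1, "y": 0, "z": 0, "wx": 0, "wy": 0, "wz": 0},
  {"x": 0.1, "y": 0, "z": 0, "wx": 0, "wy": 0, "wz": 0},
  {"x": 0, "y": 0, "z": 0, "wx": 0, "wy": 0, "wz": 0},
])

```text
time_s: 19.45
position: [0.5524, 0.0548, 0.1495]
ee_rot: [-3.141, 0.008, 1.298]
wrist_force: [-1.2, -10.4, -3.3]
finger_gap: -0.0
finger_force: 4.5
```

```bash
python3 -c "
from h import *
st();ptr()"
```

```text
clamp pos [-0.0003  0.0709  0.1495] F clamp [  1.7 -10.3  -3.3]
-0.3:0.99/113 -0.2:0.99/100 -0.1:0.98/93 0.0:1.00/88 0.1:1.08/78 0.2:1.23/67 0.3:1.18/77 0.4:1.02/119 0.5:1.00/154 0.6:1.00/166 0.7:1.01/165 0.8:1.02/161 0.9:1.02/161 1.0:1.01/162 1.1:1.01/157 1.2:1.02/159 1.3:1.03/156 1.4:1.04/159
```

Call:
servo_tool([
  {"x": -0.3, "y": 0, "z": 0, "wx": 0, "wy": 0, "wz": 0},
  {"x": -0.3, "y": 0, "z": 0, "wx": 0, "wy": 0, "wz": 0},
  {"x": -0.3, "y": 0, "z": 0, "wx": 0, "wy": 0, "wz": 0},
  {"x": -0.2, "y": 0, "z": 0, "wx": 0, "wy": 0, "wz": 0},
  {"x": 0, "y": 0, "z": 0, "wx": 0, "wy": 0, "wz": 0},
  {"x": 0, "y": 0, "z": 0, "wx": 0, "wy": 0, "wz": 0},
  {"x": 0.3, "y": 0, "z": 0, "wx": 0, "wy": 0, "wz": 0},
  {"x": 0.2, "y": 0, "z": 0, "wx": 0, "wy": 0, "wz": 0},
  {"x": 0.1, "y": 0, "z": 0, "wx": 0, "wy": 0, "wz": 0},
  {"x": 0, "y": 0, "z": 0, "wx": 0, "wy": 0, "wz": 0},
])

```text
time_s: 20.5
position: [0.5493, 0.0438, 0.1504]
ee_rot: [3.141, 0.001, 1.298]
wrist_force: [-1.1, -2.1, 1.4]
finger_gap: 0.0002
finger_force: 1.3
```

```bash
python3 -c "
from h import *
st();ptr()"
```

```text
clamp pos [-0.0003  0.0594  0.1504] F clamp [-0.5 -2.4  1.4]
-0.3:0.99/94 -0.2:0.98/92 -0.1:0.99/91 0.0:1.01/95 0.1:1.12/94 0.2:1.34/94 0.3:1.36/99 0.4:1.09/127 0.5:1.00/155 0.6:1.00/165 0.7:1.01/164 0.8:1.00/161 0.9:1.00/161 1.0:1.02/162 1.1:1.01/159 1.2:1.02/158 1.3:1.03/159 1.4:1.05/158
```

Call:
servo_tool([
  {"x": 0.1, "y": 0, "z": 0, "wx": 0, "wy": 0, "wz": 0},
  {"x": 0.1, "y": 0, "z": 0, "wx": 0, "wy": 0, "wz": 0},
  {"x": 0, "y": 0, "z": 0, "wx": 0, "wy": 0, "wz": 0},
])

```text
time_s: 20.85
position: [0.5502, 0.0469, 0.1503]
ee_rot: [3.142, 0.005, 1.297]
wrist_force: [-2.2, -7.6, 2.0]
finger_gap: -0.0005
finger_force: 4.3
```

```bash
python3 -c "
from h import *
st();ptr()"
```

```text
clamp pos [-0.0003  0.0626  0.1503] F clamp [-0.1 -7.9  2. ]
-0.3:0.99/93 -0.2:1.01/92 -0.1:0.98/91 0.0:0.97/89 0.1:1.00/85 0.2:1.20/80 0.3:1.39/85 0.4:1.22/110 0.5:1.05/140 0.6:1.01/155 0.7:1.01/160 0.8:1.01/160 0.9:1.02/159 1.0:1.01/161 1.1:1.00/161 1.2:1.01/158 1.3:1.02/157 1.4:1.04/158
```

Call:
servo_tool([
  {"x": 0.1, "y": 0, "z": 0, "wx": 0, "wy": 0, "wz": 0},
  {"x": 0.1, "y": 0, "z": 0, "wx": 0, "wy": 0, "wz": 0},
  {"x": 0, "y": 0, "z": 0, "wx": 0, "wy": 0, "wz": 0},
])

```text
time_s: 21.2
position: [0.5514, 0.0511, 0.15]
ee_rot: [-3.141, 0.008, 1.298]
wrist_force: [-2.0, -11.9, 0.3]
finger_gap: -0.0002
finger_force: 6.0
```

```bash
python3 -c "
from h import *
st();ptr()"
```

```text
clamp pos [-0.0003  0.067   0.15  ] F clamp [  1.3 -12.    0.3]
-0.3:1.00/97 -0.2:0.99/100 -0.1:0.99/96 0.0:0.99/87 0.1:0.98/84 0.2:0.99/94 0.3:1.02/110 0.4:1.12/110 0.5:1.36/95 0.6:1.27/106 0.7:1.08/133 0.8:1.00/152 0.9:0.99/162 1.0:1.01/162 1.1:1.01/159 1.2:1.02/158 1.3:1.03/158 1.4:1.04/158
```

Call:
servo_tool([
  {"x": 0.1, "y": 0, "z": 0, "wx": 0, "wy": 0, "wz": 0},
  {"x": 0.1, "y": 0, "z": 0, "wx": 0, "wy": 0, "wz": 0},
  {"x": 0.05, "y": 0, "z": 0, "wx": 0, "wy": 0, "wz": 0},
  {"x": 0, "y": 0, "z": 0, "wx": 0, "wy": 0, "wz": 0},
  {"x": 0, "y": 0, "z": 0, "wx": 0, "wy": 0, "wz": 0},
])

```text
time_s: 21.75
position: [0.5527, 0.0562, 0.1493]
ee_rot: [-3.14, 0.013, 1.298]
wrist_force: [-2.1, -17.1, -1.2]
finger_gap: -0.0
finger_force: 7.6
```

```bash
python3 -c "
from h import *
st();ptr();dialview('pics/d2.png')
jaw(1)"
```

```text
clamp pos [-0.0004  0.0723  0.1493] F clamp [  2.6 -17.   -1.2]
-0.3:0.99/133 -0.2:0.99/122 -0.1:0.99/111 0.0:0.99/96 0.1:1.00/85 0.2:0.99/86 0.3:0.98/92 0.4:0.99/99 0.5:0.99/119 0.6:1.01/141 0.7:1.14/132 0.8:1.32/111 0.9:1.21/114 1.0:1.03/137 1.1:0.99/155 1.2:1.00/162 1.3:1.02/162 1.4:1.04/162 
scene jaw [([-0.002, -0.024, 0.047], 0.81)]
scene block [([0.166, -0.132, -0.003], 0.73), ([-0.0, -0.053, 0.021], 0.52)]
scene lever_grip [([0.208, 0.191, 0.002], 0.66), ([-0.003, 0.096, 0.156], 0.43)]
top jaw [([-0.062, 0.473, -0.003], 0.53), ([-0.0, -0.026, 0.043], 0.47)]
top block [([-0.225, 0.454, -0.002], 0.66), ([-0.0, -0.051, 0.016], 0.62)]
top lever_grip []
```

View pics/d2.png

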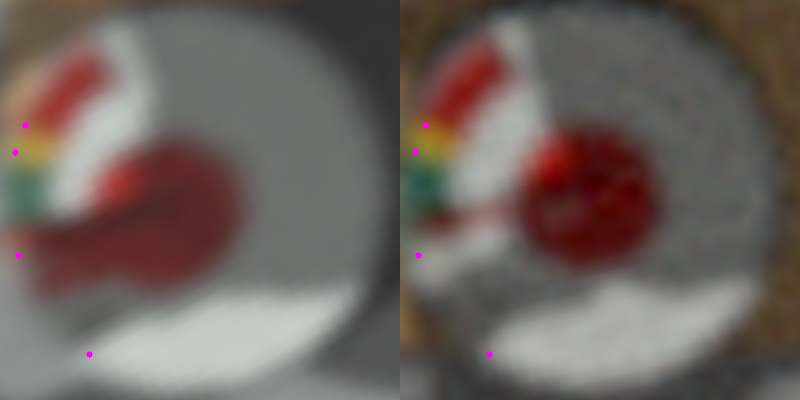

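Call:
servo_tool([
  {"x": 0.07, "y": 0, "z": 0, "wx": 0, "wy": 0, "wz": 0},
  {"x": 0, "y": 0, "z": 0, "wx": 0, "wy": 0, "wz": 0},
  {"x": 0, "y": 0, "z": 0, "wx": 0, "wy": 0, "wz": 0},
  {"x": 0, "y": 0, "z": 0, "wx": 0, "wy": 0, "wz": 0},
  {"x": 0, "y": 0, "z": 0, "wx": 0, "wy": 0, "wz": 0},
])

```text
time_s: 22.8
position: [0.5531, 0.0575, 0.149]
ee_rot: [-3.14, 0.014, 1.298]
wrist_force: [-2.2, -17.4, -2.5]
finger_gap: -0.0003
finger_force: 8.1
```

```bash
python3 -c "
from h import *
st();ptr();ptr();st()"
```

```text
clamp pos [-0.0004  0.0737  0.149 ] F clamp [  2.6 -17.4  -2.5]
-0.3:0.99/138 -0.2:0.98/134 -0.1:0.99/119 0.0:0.99/100 0.1:0.98/88 0.2:1.01/87 0.3:1.01/90 0.4:0.99/100 0.5:0.99/125 0.6:1.00/148 0.7:1.04/139 0.8:1.21/106 0.9:1.32/93 1.0:1.11/118 1.1:1.01/147 1.2:1.00/160 1.3:1.03/159 1.4:1.04/157 
-0.3:0.99/138 -0.2:1.00/132 -0.1:1.00/119 0.0:0.99/98 0.1:1.00/87 0.2:1.00/87 0.3:0.99/91 0.4:0.99/98 0.5:1.00/123 0.6:1.00/145 0.7:1.03/140 0.8:1.20/107 0.9:1.32/91 1.0:1.12/118 1.1:1.01/147 1.2:1.01/157 1.3:1.02/158 1.4:1.04/157 
clamp pos [-0.0004  0.0736  0.149 ] F clamp [  3.2 -17.9  -2.3]
```

Pointer and needle stand steady at about 0.88, mid-green; handing in.

```bash
python3 -c "
from h import *
print(ticket.sign_off())"
```

```text
the job is handed in; nothing more can be done
None
```

I turned the red peak pointer back to its zero stop, then pumped the trigger until the block was clamped, and handed in at about 23 s with the trigger still squeezed (about 17 N) and the pointer steady near 0.88 rad, mid-green; the sign-off gave no verdict.

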